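# Clamp the split salt-box lid back together

## Robot

A 6-joint arm with a two-finger parallel gripper is mounted at the origin on the work surface. World frame = base frame: x ahead of the robot, y to its left, z up, the work surface at z = 0. Lengths are in m, angles in degrees, forces in N, time in s.
With the tool pointing down it reaches from about 0.375 to 0.9 m from the base axis. Payload 3.1 kg.
Tool frame: the origin (TCP) lies on the centre line of the jaws, within the pads' length; the fingertips stand 17 mm ahead of it and the grasp point (between the pads) lies 2 mm behind it; z points along the fingers, y is the line along which they close (so a half turn about z gives the same grasp; the last joint's range is limited). The gripper opens to 87 mm and grips with 3 to 60 N. Pads are 19 mm wide; open, the fingers measure 117 mm over their backs; the gripper's body (75 mm by 190 mm) begins 51 mm behind the grasp point.
Start: joints at [63.57, 30.224, 82.088, -0, 67.689, -10.227], TCP at [0.174, 0.6, 0.24] pointing down, gripper open.
Joint ranges: [-176.69, 176.69], [-43.24, 126.21], [12.49, 139.97], [-82, 262], [0, 151.66], [-163.58, 163.58]. Speed limits (degrees/s): [159.86, 159.86, 180, 180, 180, 180].

## Interface

Orientations are given as a 3x3 rotation matrix whose columns are the frame's x, y, z axes.
In Python, from rig import bot, imaging, finder gives the robot as it stands. The module is installed in compiled form; this text tells all that it offers.
- The arm moves only by the tool play_rows, never from a script. Its argument "motion" is a list that holds one entry, the list of rows, each a list of 6 numbers: the shift along the tool's x, y, z in normalised numbers (1 is 600 mm), then the turn, a rotation vector about the tool's x, y, z in fractions of the full range, 1 being 180 degrees. In form: [[[dx, dy, dz, wx, wy, wz], ...]]. A call has 1 to 8 rows; each row is the pose to reach, as a shift and turn from the pose commanded when the call began, along the tool's axes at that moment; what a row does not reach only later rows make up. A row lasts 1/12 s, in which the tool goes at most 41.7 mm and 7.16 degrees, less where a joint would pass 70% of its speed; a pose out of reach is approached as far as the arm can. No shift or turn number may pass 1 either way. A call with a gripper value outside its range is refused whole. "fingers" is the finger opening in m, from 0 to 0.087, set as the call begins (left out, the last holds). The fingers move at their own pace and stop on an object; the grip force is fixed at half the most. Time passes only in rows, so rows that repeat a pose let the fingers close. It gives the time, the measured TCP pose, the force, the opening and the grip force at its end, in the units of the state.
- bot.read_state(): the state, without advancing time (a new reading comes with each control period).
- imaging.capture(name): name is "scene" or "top" or "wrist"; returns a dict with "frame" (400x640x3 uint8, red, green, blue), "camera_matrix" (3x3 intrinsics, pixels), "R" (3x3) and "t" (3): a world point X has camera coordinates R X + t. Camera axes: x right, y down, z forward; pixel columns grow to the right and rows downward; lengths in m; the calibration is good to about 2 mm. A picture is of the moment at which its call begins. There is no depth.
- bot.hand_in(): hands the job in; it is judged then, once.
Trained networks look in the newest picture that a camera, given by its name, has taken for a name from the list of things; names that differ only in an ending like _2 or _b are one class to them, and where a whole thing is asked for, a point or a joint stands for the part that bears it (a point fixed in the world has none). Each returns a list of dicts, best first, with "confidence" (0 to 1); they miss things now and then, are a little off and sometimes report something else, mostly with a low value. They report only what shows in the picture. A call takes as long as a camera call. They do not tell look-alikes from the thing itself.
- finder.recognise(camera, name): "at" ([x, y, z] in m, in world coordinates, good to about 4 mm: the middle of the surface that is visible of it).
- finder.outline_of(camera, name): "pixels" (400x640 bool, what is visible of it).
The state is a dict: "time_s": time; "joint_positions": joint angles; "qvel": joint speeds; "tau": joint torques, N m; "position": TCP position; "tcp_rot": TCP orientation; "force": force on the tool from outside, world axes, zero at the start; "moment": the same for the moment, N m; "opening": opening from 0.0 (shut) to 1.0 (fully open); "grasp_force": force on a finger pad.
Only numpy, scipy, OpenCV 4.12 (cv2) and the standard library are available. Lean on these libraries where they do the work, as an engineer would, in place of code of your own. Each camera call takes 0.05 s, during which the arm holds its last target. There are 200 camera calls.

## Task

The hardwood lid of the salt box has split in two: one half already lies in the jaws of the bar clamp that is screwed to the bench. Lay the other half flat in the jaws beside it, pale broken edge to pale broken edge with the ends flush, then squeeze the clamp's orange trigger again and again until the far jaw has closed the crack and holds the lid firmly, without squeezing so hard that the wood is crushed. Let go of the clamp and leave everything else on the bench where it is.

Things in the scene. Friction and masses are not known exactly. Their poses are not given: they have to be found in the camera images.
- clamp: Bar clamp lying flat, 36 mm high, black housing fixed to the bench. Origin on the bench under the housing. The toothed steel bar (18 mm wide, 16 mm thick, centre 18 mm up) runs along the clamp's y axis; both jaws reach out to +x, their orange pads (34 mm long, 30 mm high) centred 72 mm from the bar's centre line; the pistol grip (20 mm thick along y, 30 mm high) and the trigger reach out to -x.
- bar (a joint): travel of the bar with the far jaw towards the near jaw (clamp's +y), m; 0 = pad faces 132 mm apart. A full squeeze of the trigger draws it 5 to 7 mm; let go, it settles back 1 to 3 mm onto its ratchet teeth and stays: a gain of about 5 mm a squeeze, less under load. It cannot be drawn open again.
- near_pad_face (a point): centre of the near pad's face, at (72, -36, 18) mm in the clamp's frame; it faces the clamp's -y and does not move (the near jaw is part of the housing)
- far_pad: orange soft pad of the far jaw, on the bar at the clamp's -y; origin in the centre of its face, 18 mm above the bench, axes parallel to the clamp's; it faces +y, towards the near pad. At the start the pad faces are 116 to 132 mm apart; the whole lid is 96 mm wide. The pad gives 1 mm per 6 N of clamping force. 25 N or more at this pad is a firm hold; 80 N crushes the wood.
- trigger: orange trigger blade, 6 to 30 mm above the bench, hinged on a vertical pin; origin on the bench under the pin, at (20, 0) mm in the clamp's frame. At rest its axes are parallel to the clamp's; squeezing turns it about -z, up to 0.25 rad, to the grip. A spring returns it (2 to 4 N at the swell). Under load the far pad presses about 2.2 times as hard as the swell is pressed.
- trigger_face (a point): front of the trigger's rounded swell, where a finger presses, 18 mm above the bench; at rest about (-72, -25) mm in the clamp's frame; a full squeeze takes it 23 mm to the clamp's +y. Over 25 mm of free room in front. Pressed with 20 to 25 N it stalls part-way once the pad bears some 45 to 55 N; let go, 28 to 40 N stay. At 35 N the pad bears some 75 N; 45 N crushes the wood.
- grip_back (a point): flat back of the pistol grip across from the swell, at (-72, 38, 18) mm in the clamp's frame, facing +y; it does not move. From here to the trigger face: 63 mm at rest, 40 mm fully squeezed; when squeezes of 20 to 25 N stop 3 to 8 mm wider than that, each at the same place, the jaw holds firmly. Free room behind.
- half_a: half of the dark hardwood lid already lying flat between the jaws within a few mm of the near pad, loose: 62 mm (x) x 48 mm (y) x 20 mm high, origin under its centre; its pale broken edge is its -y side, away from the near pad
- half_b: the other, loose half, lying flat on the bench to the right or left: 62 mm (x) x 48 mm (y) x 20 mm high, 40 to 85 g, origin under its centre; its pale broken edge is its +y side. It can be taken from above across its 62 mm ends.
- salt_box: the open dark-wood salt box that the split lid belongs to, 78 x 112 x 75 mm, origin under its centre; leave it where it stands
- mortar: stone mortar, 98 mm across, 72 mm high, origin under its centre; leave it alone
- pestle: hardwood pestle lying on the bench, 164 mm long, up to 34 mm thick, origin at the middle of its thick end's face, z axis along it; leave it alone
- cup: aluminium cup, 72 mm across, 85 mm high, origin under its centre; leave it alone
- canister: clear acrylic canister with a white lid, 92 mm across, 128 mm high, origin under its centre; leave it alone
- bowl: white ceramic bowl, 130 mm across, 50 mm high, origin under its centre; leave it alone
Not all that is in view belongs to the job. Leave any turquoise look-alike of the half_b alone. Leave any green or pink look-alike of the half_a alone.

How it is judged (in metres and radians):
On the way, in this order (a step that is already met when the one before it is completed fails the run):
1. the loose half lies flat between the jaws beside the other half, pale edge to pale edge, ends within 6 mm, let go by the fingers (x of half_b in the frame of half_a between -0.006 and 0.006 m and y of half_a in the frame of half_b above 0.04 m and angle between each of half_b, half_a's own z axis and vertical below 0.06 rad and height (world z) of each of half_b, half_a below 0.004 m and y of half_b in the frame of clamp between -0.155 and -0.1 m and angle between the x axis of half_a and the x axis of half_b, either way round below 0.2 rad and contact force between the fingers and half_b below 0.3 N), for 0.2 s.
2. with the fingers squeezing the trigger, the far pad presses on the lid with more than 20 N (contact force between the fingers and trigger above 2 N and contact force between far_pad and half_b above 20 N), for 0.1 s.
At the end, for the whole second after the job is handed in: Both halves flat between the pads, pale edges together (crack under 1.5 mm), ends flush within 5 mm, straight within 0.05 rad; the far pad presses with 25 to 80 N by the ratchet alone and the near jaw holds against it with over 20 N; at rest, trigger let go (x of half_b in the frame of half_a between -0.005 and 0.005 m and y of half_a in the frame of half_b above 0.04 m and angle between each of half_b, half_a's own z axis and vertical below 0.06 rad and height (world z) of each of half_b, half_a below 0.004 m and y of half_b in the frame of half_a between -0.0495 and -0.045 m and angle between the x axis of half_a and the x axis of half_b, either way round below 0.05 rad and contact force between far_pad and half_b between 25 and 80 N and contact force between clamp and half_a above 20 N and linear speed of each of half_b, half_a below 0.01 m/s); the robot touches nothing.
It fails at once if the far pad presses on the lid with more than 80 N (wood crushed) (contact force between far_pad and half_b above 80 N).
It fails at once if one of the bystanders (salt box, mortar, pestle, cup, canister, bowl) is shifted by more than 30 mm (distance of any of salt_box, mortar, pestle, cup, canister, bowl from where it was at the start of the episode above 0.03 m).
It also fails if it takes over 61 s, if anything falls off the work surface, if the arm or the gripper's body presses on something with over 40 N, if the wrist force passes 120 N, or if a joint passes its speed limit or range.

## Working session

There is one attempt and no reset: what is moved stays moved. The work goes in short steps, Python scripts to look and compute and a tool call to move; the robot and the scene stay as the last step left them, time stands still between calls to the robot, and variables do not carry over. Pictures are saved under pics/ and viewed, at most 10 in all, crops included, and the job is handed in when it is done.

Besides the shell and the picture viewer there is one more tool, called after "Request:" as name([rows], argument=value, ...), one row to a line, values as JSON. play_rows: Moves the arm, as the interface text tells. Its arguments: {"type":"object","properties":{"motion":{"type":"array"},"fingers":{"type":"number"}},"required":["motion"]}

```bash
mkdir -p pics; python3 - <<'E'
from rig import bot, imaging, finder
import cv2,numpy as np
s=bot.read_state(); print(s['time_s'],s['position'],np.round(s['tcp_rot'],3).tolist(),s['opening'])
for c in ['top','scene']:
    d=imaging.capture(c); cv2.imwrite(f'pics/{c}0.png',d['frame'][:,:,::-1])
    C=-d['R'].T@d['t']; print(c,C.round(3))
    for n in ['clamp','far_pad','trigger','half_a','half_b','salt_box','pestle','near_pad_face','cup','canister','mortar','bowl']:
        try: print(n,[(np.round(r['at'],3).tolist(),round(r['confidence'],2)) for r in finder.recognise(c,n)])
        except Exception as e: print(n,e)
print(bot.read_state()['time_s'])
E
```

```text
0.0 [0.17406209 0.59955936 0.23858549] [[-0.96, 0.279, -0.001], [0.279, 0.96, -0.002], [0.0, -0.002, -1.0]] 0.9980339207687844
top [0.39  0.03  1.272]
clamp [([0.525, 0.013, 0.031], 0.81)]
far_pad [([0.598, -0.138, 0.031], 0.43)]
trigger []
half_a [([0.431, -0.119, 0.018], 0.79), ([0.592, -0.044, 0.026], 0.7), ([0.52, -0.246, 0.02], 0.69), ([0.713, -0.099, 0.022], 0.66), ([0.462, -0.352, 0.021], 0.55)]
half_b [([0.431, -0.119, 0.018], 0.79), ([0.592, -0.044, 0.026], 0.7), ([0.52, -0.246, 0.02], 0.69), ([0.713, -0.099, 0.022], 0.66), ([0.462, -0.352, 0.021], 0.55)]
salt_box [([0.651, -0.393, 0.034], 0.63)]
pestle [([0.605, 0.354, 0.02], 0.64), ([0.462, 0.321, 0.033], 0.56)]
near_pad_face [([0.527, 0.013, 0.032], 0.64), ([0.783, 0.071, 0.024], 0.34)]
cup [([0.464, 0.32, 0.029], 0.78)]
canister [([0.691, 0.384, 0.129], 0.79)]
mortar [([0.716, 0.265, 0.042], 0.77)]
bowl [([0.782, 0.068, 0.025], 0.57), ([0.529, 0.016, 0.032], 0.31)]
scene [1.616 0.037 1.217]
clamp [([0.54, 0.01, 0.03], 0.88)]
far_pad [([0.606, -0.139, 0.034], 0.38)]
trigger [([0.463, 0.015, 0.026], 0.63)]
half_a [([0.72, -0.098, 0.017], 0.86), ([0.612, -0.038, 0.019], 0.79), ([0.531, -0.243, 0.018], 0.71), ([0.364, -0.411, 0.02], 0.65), ([0.475, -0.353, 0.022], 0.61), ([0.439, -0.121, 0.023], 0.53)]
half_b [([0.72, -0.098, 0.017], 0.86), ([0.612, -0.038, 0.019], 0.79), ([0.531, -0.243, 0.018], 0.71), ([0.364, -0.411, 0.02], 0.65), ([0.475, -0.353, 0.022], 0.61), ([0.439, -0.121, 0.023], 0.53)]
salt_box [([0.656, -0.384, 0.044], 0.71)]
pestle [([0.61, 0.321, 0.022], 0.67), ([0.702, 0.266, 0.052], 0.52)]
near_pad_face [([0.535, 0.01, 0.028], 0.67)]
cup [([0.477, 0.311, 0.058], 0.82)]
canister [([0.535, 0.01, 0.025], 0.73), ([0.732, 0.392, 0.116], 0.66)]
mortar [([0.536, 0.009, 0.022], 0.64), ([0.702, 0.267, 0.052], 0.57)]
bowl [([0.748, 0.076, 0.027], 0.84)]
1.3
```

View pics/top0.png

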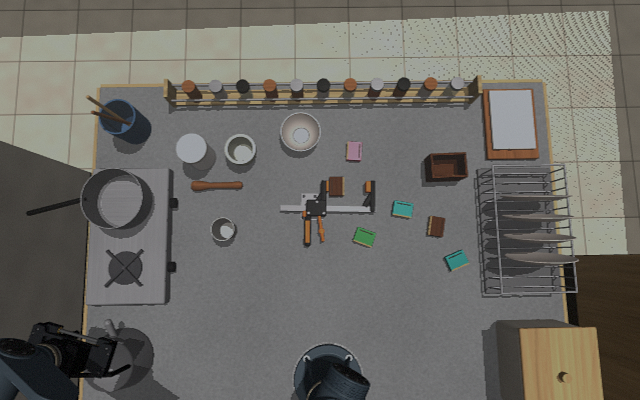

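```bash
cat > h.py <<'E'
import cv2,numpy as np
from rig import bot, imaging, finder
def proj(d,X):
    c=d['R']@np.asarray(X,float)+d['t']; p=d['camera_matrix']@c; return p[:2]/p[2]
def ray(d,uv,z):
    v=d['R'].T@np.linalg.solve(d['camera_matrix'],[uv[0],uv[1],1.]); C=-d['R'].T@d['t']
    return C+v*(z-C[2])/v[2]
E
python3 - <<'E'
from h import *
d=imaging.capture('top')
for p in [(.431,-.119,.02),(.592,-.044,.02),(.52,-.246,.02),(.713,-.099,.02),(.462,-.352,.02),(.364,-.411,.02),(.525,.013,.03)]: print(p,proj(d,p).round())
print(d['camera_matrix'],d['R'])
f=d['frame']; u,v=proj(d,(.55,-.12,.02)).astype(int)
print(u,v)
cv2.imwrite('pics/topc.png',cv2.resize(f[max(0,v-75):v+75,max(0,u-100):u+100],None,fx=4,fy=4,interpolation=cv2.INTER_CUBIC)[:,:,::-1])
E
```

```text
(0.431, -0.119, 0.02) [362. 238.]
(0.592, -0.044, 0.02) [337. 188.]
(0.52, -0.246, 0.02) [401. 209.]
(0.713, -0.099, 0.02) [353. 151.]
(0.462, -0.352, 0.02) [435. 227.]
(0.364, -0.411, 0.02) [455. 258.]
(0.525, 0.013, 0.03) [320. 209.]
[[394.64773736   0.         319.06428619]
 [  0.         394.64773736 200.41708208]
 [  0.           0.           1.        ]] [[-0.01578812 -0.99983024  0.00949838]
 [-0.99159588  0.01443672 -0.12856594]
 [ 0.12840699 -0.01144837 -0.99165547]]
361 200
```

View pics/topc.png

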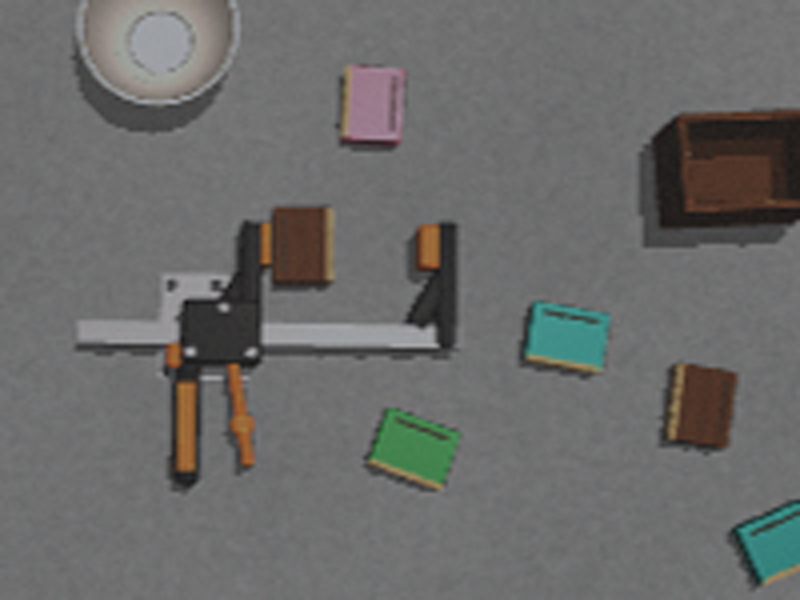

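Dark pieces: half_a at px (337,188) between the jaws, pale edge facing right. half_b is at px (436,227), dark hardwood with its pale edge to the left. The turquoise (401,209)/(455,258), green (362,238) and pink (353,151) pieces are look-alikes, and the crop confirms this.

The rows are not in the units I measure in: shifts go in shares of 600 mm and turns go in shares of 180 degrees. I convert before sending: -0.232 m / 0.6 = -0.3867, -0.224 m / 0.6 = -0.3733, 48 degrees / 180 = 0.2667.

Request:
play_rows([
  [[-0.0467, -0.0483, 0, 0, 0, 0.0333], [-0.0933, -0.0967, 0, 0, 0, 0.0667], [-0.14, -0.145, 0, 0, 0, 0.1], [-0.1867, -0.1933, 0, 0, 0, 0.1333], [-0.2333, -0.2417, 0, 0, 0, 0.1667], [-0.28, -0.29, 0, 0, 0, 0.2], [-0.3267, -0.3383, 0, 0, 0, 0.2333], [-0.3733, -0.3867, 0, 0, 0, 0.2667]],
], fingers=0.087)

```text
time_s: 2.02
position: [0.3253, 0.3133, 0.2398]
tcp_rot: [[-0.431, 0.902, 0.001], [0.902, 0.431, 0.0], [0.0, 0.001, -1.0]]
force: [1.5, 0.2, -0.6]
opening: 1.0
grasp_force: 0.0
```

In the tool's units: -0.32 m / 0.6 = -0.5333, -0.004 m / 0.6 = -0.0067, 25.6 degrees / 180 = 0.1422.

Request:
play_rows([
  [[-0.0667, 0, 0, 0, 0, 0.0178], [-0.1333, 0, 0, 0, 0, 0.0356], [-0.2, 0, 0, 0, 0, 0.0533], [-0.2667, -0.0033, 0, 0, 0, 0.0711], [-0.3333, -0.0033, 0, 0, 0, 0.0889], [-0.4, -0.005, 0, 0, 0, 0.1067], [-0.4667, -0.0067, 0, 0, 0, 0.1244], [-0.5333, -0.0067, 0, 0, 0, 0.1422]],
])

```text
time_s: 2.68
position: [0.4608, 0.023, 0.2399]
tcp_rot: [[-0.0, 1.0, 0.001], [1.0, 0.0, 0.0], [0.0, 0.001, -1.0]]
force: [0.8, 0.6, 0.2]
opening: 0.998
grasp_force: 0.0
```

```bash
python3 - <<'E'
from h import *
s=bot.read_state(); print(s['time_s'],s['position'],np.round(s['tcp_rot'],3).tolist(),s['joint_positions'])
d=imaging.capture('wrist'); cv2.imwrite('pics/w0.png',d['frame'][:,:,::-1])
C=-d['R'].T@d['t']; print(C,d['R'].round(3).tolist(),d['camera_matrix'][0])
for p in [(0,0),(640,0),(640,400),(0,400)]: print(ray(d,p,0).round(3))
E
```

```text
2.6833 [0.46080728 0.02296642 0.23985821] [[-0.0, 1.0, 0.001], [1.0, 0.0, 0.0], [0.0, 0.001, -1.0]] [-1.10717696e+01  1.76330399e+01  1.04773795e+02  7.45265283e-03
  5.75624824e+01 -1.10849423e+01]
[0.46192292 0.1014925  0.38476115] [[1.0, -0.0, 0.0], [-0.001, -0.959, 0.284], [0.0, -0.284, -0.959]] [321.91890965   0.         325.0122245 ]
[0.119 0.206 0.   ]
[0.794 0.206 0.   ]
[ 0.944 -0.334  0.   ]
[-0.035 -0.333  0.   ]
```

View pics/w0.png

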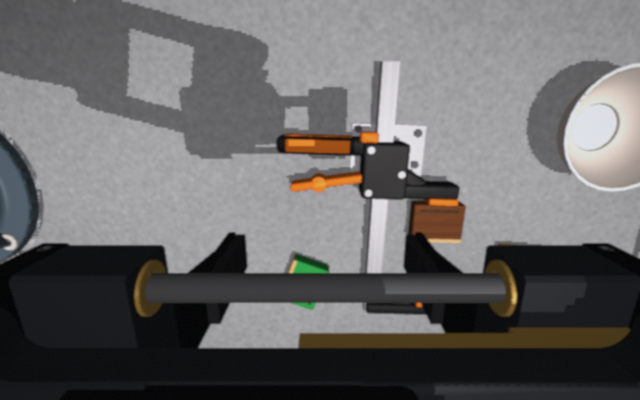

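The wrist view shows the trigger swell at about (318,184), the grip at (320,144), half_a at (438,221) with its pale edge at the lower side, and the far pad hidden behind the fingers. I'll take two more viewpoints.

In the tool's units: -0.14 m / 0.6 = -0.2333, -0.105 m / 0.6 = -0.175.

Request:
play_rows([
  [[-0.0583, 0, 0, 0, 0, 0], [-0.1167, 0, 0, 0, 0, 0], [-0.175, 0, 0, 0, 0, 0], [-0.2333, 0, 0, 0, 0, 0], [-0.2333, 0, 0, 0, 0, 0]],
])

```text
time_s: 3.15
position: [0.4625, -0.121, 0.2401]
tcp_rot: [[0.002, 1.0, 0.003], [1.0, -0.002, -0.004], [-0.004, 0.003, -1.0]]
force: [0.9, -0.5, 0.1]
opening: 0.997
grasp_force: 0.0
```

```bash
cat >> h.py <<'E'
import pickle
def snap(name):
    d=imaging.capture('wrist'); d['s']=bot.read_state()
    for n in ['half_a','far_pad','trigger','clamp']:
        d['o_'+n]=finder.outline_of('wrist',n)
    pickle.dump(d,open(name+'.pkl','wb')); return d
E
python3 - <<'E'
from h import *
d=snap('v1'); cv2.imwrite('pics/w1.png',d['frame'][:,:,::-1])
for k in d:
    if k[:2]=='o_':
        for o in d[k]:
            m=o['pixels'].astype(np.uint8); y,x=np.nonzero(m)
            r=cv2.minAreaRect(np.c_[x,y].astype(np.float32)); print(k,round(o['confidence'],2),np.round(cv2.boxPoints(r)).tolist(), ray(d,(x.mean(),y.mean()),.02).round(3))
E
```

```text
o_half_a 0.93 [[504.0, 171.0], [508.0, 127.0], [575.0, 133.0], [572.0, 177.0]] [ 0.708 -0.097  0.02 ]
o_half_a 0.92 [[416.0, 120.0], [416.0, 75.0], [480.0, 75.0], [480.0, 120.0]] [ 0.597 -0.038  0.02 ]
o_half_a 0.91 [[349.0, 272.0], [353.0, 241.0], [394.0, 247.0], [390.0, 278.0]] [ 0.522 -0.23   0.02 ]
o_half_a 0.82 [[304.0, 315.0], [350.0, 315.0], [350.0, 332.0], [304.0, 332.0]] [ 0.465 -0.329  0.02 ]
o_half_a 0.62 [[270.0, 191.0], [290.0, 140.0], [330.0, 156.0], [310.0, 207.0]] [ 0.435 -0.121  0.02 ]
o_far_pad 0.91 [[418.0, 177.0], [454.0, 177.0], [454.0, 198.0], [418.0, 198.0]] [ 0.594 -0.138  0.02 ]
o_trigger 0.68 [[283.0, 36.0], [363.0, 33.0], [364.0, 54.0], [284.0, 58.0]] [0.463 0.014 0.02 ]
o_clamp 0.63 [[417.0, 196.0], [418.0, 177.0], [454.0, 179.0], [454.0, 197.0]] [ 0.594 -0.138  0.02 ]
o_clamp 0.59 [[268.0, 208.0], [268.0, 0.0], [474.0, 0.0], [474.0, 208.0]] [ 0.529 -0.018  0.02 ]
```

In the tool's units: -0.18 m / 0.6 = -0.3, -0.16 m / 0.6 = -0.2667.

Request:
play_rows([
  [[-0.0667, 0, 0, 0, 0, 0], [-0.1333, 0, 0, 0, 0, 0], [-0.2, 0, 0, 0, 0, 0], [-0.2667, 0, 0, 0, 0, 0], [-0.3, 0, 0, 0, 0, 0], [-0.3, 0, 0, 0, 0, 0]],
])

```text
time_s: 3.9
position: [0.4626, -0.2986, 0.2397]
tcp_rot: [[-0.002, 1.0, 0.002], [1.0, 0.002, -0.003], [-0.003, 0.002, -1.0]]
force: [-0.5, 0.3, 0.3]
opening: 1.006
grasp_force: 0.0
```

```bash
python3 - <<'E'
from h import *
d=snap('v2'); cv2.imwrite('pics/w2.png',d['frame'][:,:,::-1]); print(d['s']['position'])
for k in d:
    if k[:2]=='o_':
        for o in d[k]:
            m=o['pixels'].astype(np.uint8); y,x=np.nonzero(m)
            r=cv2.minAreaRect(np.c_[x,y].astype(np.float32)); print(k,round(o['confidence'],2),np.round(cv2.boxPoints(r)).tolist(), ray(d,(x.mean(),y.mean()),.02).round(3))
a=pickle.load(open('v1.pkl','rb'))
cv2.imwrite('pics/w12.png',np.vstack([a['frame'][:300],d['frame'][:300]])[:,:,::-1])
E
```

```text
[ 0.46196745 -0.29562289  0.23940079]
o_half_a 0.9 [[261.0, 31.0], [275.0, -15.0], [323.0, 0.0], [309.0, 46.0]] [ 0.432 -0.138  0.02 ]
o_half_a 0.86 [[214.0, 245.0], [249.0, 228.0], [269.0, 270.0], [234.0, 287.0]] [ 0.375 -0.403  0.02 ]
o_half_a 0.82 [[297.0, 232.0], [304.0, 191.0], [354.0, 200.0], [347.0, 241.0]] [ 0.465 -0.351  0.02 ]
o_half_a 0.63 [[348.0, 152.0], [360.0, 96.0], [403.0, 106.0], [391.0, 162.0]] [ 0.52  -0.248  0.02 ]
o_half_a 0.6 [[534.0, 0.0], [604.0, 0.0], [604.0, 8.0], [534.0, 8.0]] [ 0.711 -0.124  0.02 ]
o_far_pad 0.6 [[433.0, 7.0], [476.0, 7.0], [476.0, 25.0], [433.0, 25.0]] [ 0.595 -0.136  0.02 ]
o_clamp 0.55 [[372.0, 44.0], [372.0, -1.0], [475.0, 1.0], [475.0, 45.0]] [ 0.562 -0.144  0.02 ]
```

View pics/w12.png

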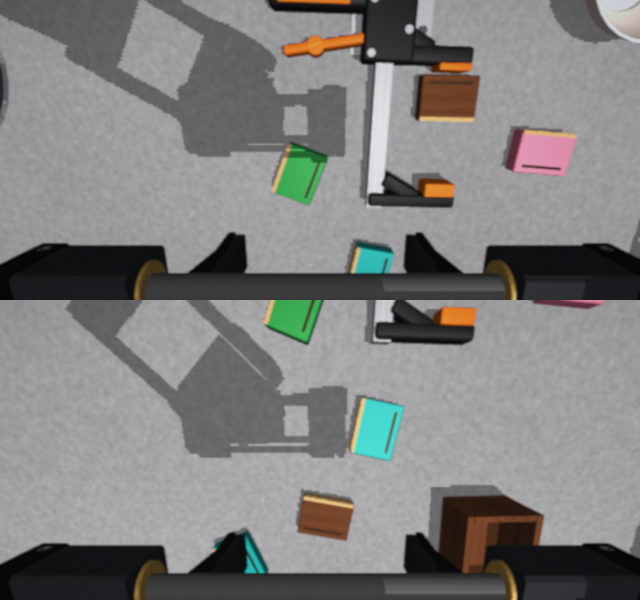

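Lower view: half_b sits at (326,216) with its pale edge to the upper side, turned about -10°. Upper view: half_a at (448,97) and the far pad at (436,188). Next I'll fit box models to the outlines.

```bash
cat >> h.py <<'E'
from scipy.optimize import minimize
def boxmask(d,p,dims,h):
    x,y,a=p; c,s=np.cos(a),np.sin(a)
    P=np.array([[x+c*i-s*j,y+s*i+c*j,k] for i in (dims[0],dims[1]) for j in (dims[2],dims[3]) for k in h])
    uv=np.array([proj(d,q) for q in P]).astype(np.float32)
    m=np.zeros((400,640),np.uint8)
    cv2.fillConvexPoly(m,np.round(cv2.convexHull(uv)*16).astype(np.int32),255,cv2.LINE_AA,4)
    return m/255.
def fit(views,p0,dims,h,freeh=False):
    B=[cv2.GaussianBlur(m.astype(np.float32),(0,0),1.5) for _,m in views]
    def cost(q):
        hh=(h[0],h[1]+(q[3]/100 if freeh else 0))
        return sum(((cv2.GaussianBlur(boxmask(d,(q[0]/10,q[1]/10,q[2]),dims,hh),(0,0),1.5)-b)**2).sum()/b.sum() for (d,_),b in zip(views,B))
    q0=[p0[0]*10,p0[1]*10,p0[2]]+([0] if freeh else [])
    n=len(q0); S=np.vstack([q0]+[np.array(q0)+np.eye(n)[i]*[.08,.08,.15,.8][i] for i in range(n)])
    r=minimize(cost,q0,method='Nelder-Mead',options=dict(initial_simplex=S,maxiter=400,xatol=1e-4,fatol=1e-5))
    q=r.x; return np.round([q[0]/10,q[1]/10,np.degrees(q[2])]+([(h[1]+q[3]/100)] if freeh else []),4),round(r.fun,3)
def near(d,k,xy,z=.02,tol=.03):
    b=None
    for o in d[k]:
        y,x=np.nonzero(o['pixels'])
        e=np.linalg.norm(ray(d,(x.mean(),y.mean()),z)[:2]-xy)
        if e<tol and (b is None or e<b[0]): b=(e,o['pixels'])
    return None if b is None else b[1]
LID=(-.031,.031,-.024,.024)
E
python3 - <<'E'
from h import *
t=imaging.capture('top')
for n in ['half_a','far_pad','trigger','clamp']: t['o_'+n]=finder.outline_of('top',n)
pickle.dump(t,open('top.pkl','wb'))
V={k:pickle.load(open(k+'.pkl','rb')) for k in ['v1','v2','top']}
def do(name,key,xy,a,dims,h,vs,freeh):
    w=[(V[v],near(V[v],key,xy)) for v in vs]; w=[(d,m) for d,m in w if m is not None]
    print(name,vs,len(w),*(fit(w,(*xy,a),dims,h,freeh) if w else ''))
for vs in (['v2'],['top'],['v2','top']): do('half_b','o_half_a',(.463,-.351),-.17,LID,(0,.02),vs,len(vs)>1)
for vs in (['v1'],['top'],['v1','top']): do('half_a','o_half_a',(.595,-.042),0,LID,(0,.02),vs,len(vs)>1)
for vs in (['v1'],['v2'],['top'],['v1','v2']): do('far_pad','o_far_pad',(.594,-.138),0,(-.017,.017,-.010,0),(.003,.033),vs,False)
# bar edges in v1: bright row-wise extents
d=V['v1']; f=d['frame'].astype(int)
for name,row in [('v1',r) for r in range(75,175,12)]:
    g=f[row,:,:].mean(1); seg=np.nonzero(g[355:410]>185)[0]+355
    if len(seg): print(row,seg.min(),seg.max(),ray(d,(seg.min(),row),.026).round(4),ray(d,(seg.max()+1,row),.026).round(4))
E
```

```text
half_b ['v2'] 1 [  0.4649  -0.3541 -10.5229] 0.029
half_b ['top'] 0
half_b ['v2', 'top'] 1 [ 4.64700e-01 -3.56200e-01 -1.00788e+01  9.90000e-03] 0.004
half_a ['v1'] 1 [ 0.5989 -0.0383  0.4873] 0.035
half_a ['top'] 1 [ 0.5999 -0.0428 -4.7037] 0.043
half_a ['v1', 'top'] 2 [ 0.6018 -0.0394 -0.5701  0.0088] 0.077
far_pad ['v1'] 1 [ 0.5939 -0.1335  1.6442] 0.047
far_pad ['v2'] 1 [ 0.5948 -0.1311 -0.7296] 0.054
far_pad ['top'] 1 [ 0.5957 -0.1365  0.6023] 0.008
far_pad ['v1', 'v2'] 2 [ 0.5938 -0.1321 -0.2494] 0.138
75 376 392 [ 0.5177 -0.0153  0.026 ] [ 0.5355 -0.0153  0.026 ]
87 375 391 [ 0.5172 -0.0271  0.026 ] [ 0.5351 -0.0272  0.026 ]
99 374 390 [ 0.5166 -0.0392  0.026 ] [ 0.5348 -0.0393  0.026 ]
111 373 389 [ 0.5161 -0.0515  0.026 ] [ 0.5344 -0.0516  0.026 ]
123 372 388 [ 0.5155 -0.0641  0.026 ] [ 0.534  -0.0642  0.026 ]
135 372 387 [ 0.516 -0.077  0.026] [ 0.5336 -0.0771  0.026 ]
147 371 386 [ 0.5154 -0.0901  0.026 ] [ 0.5332 -0.0902  0.026 ]
159 370 385 [ 0.5148 -0.1036  0.026 ] [ 0.5328 -0.1036  0.026 ]
171 369 383 [ 0.5142 -0.1173  0.026 ] [ 0.5313 -0.1173  0.026 ]
```

In the tool's units: -0.09 m / 0.6 = -0.15, -0.07 m / 0.6 = -0.1167.

Request:
play_rows([
  [[-0.0583, 0, 0, 0, 0, 0], [-0.1167, 0, 0, 0, 0, 0], [-0.15, 0, 0, 0, 0, 0], [-0.15, 0, 0, 0, 0, 0], [-0.15, 0, 0, 0, 0, 0]],
])

```text
time_s: 4.82
position: [0.4616, -0.3855, 0.2393]
tcp_rot: [[-0.002, 1.0, -0.0], [1.0, 0.002, 0.001], [0.001, -0.0, -1.0]]
force: [-1.1, 0.9, -0.0]
opening: 0.998
grasp_force: 0.0
```

```bash
python3 - <<'E'
from h import *
d=snap('v3'); print(d['s']['position'],d['s']['qvel'].round(2) if hasattr(d['s']['qvel'],'round') else d['s']['qvel'])
a=pickle.load(open('v2.pkl','rb'))
ims=[]
for v in (a,d):
    m=near(v,'o_half_a',(.463,-.352),tol=.03)
    print(fit([(v,m)],(.463,-.352,-.17),LID,(0,.02)))
    v['m']=m; y,x=np.nonzero(m); cx,cy=int(x.mean()),int(y.mean())
    c=cv2.resize(v['frame'][cy-40:cy+40,cx-50:cx+50],None,fx=6,fy=6,interpolation=cv2.INTER_CUBIC)
    k,_=cv2.findContours(cv2.resize(m[cy-40:cy+40,cx-50:cx+50].astype(np.uint8),None,fx=6,fy=6,interpolation=cv2.INTER_NEAREST),0,2)
    c=np.ascontiguousarray(c[:,:,::-1]); cv2.drawContours(c,k,-1,(255,255,0),1); print(cx-50,cy-40); ims.append(c)
cv2.imwrite('pics/hb.png',np.vstack(ims)[:, :][::1]) if 0 else cv2.imwrite('pics/hb.png',cv2.resize(np.hstack(ims),(800,320),interpolation=cv2.INTER_AREA))
print(fit([(a,a['m']),(d,d['m'])],(.463,-.352,-.17),LID,(0,.02),True))
E
```

```text
[ 0.46143468 -0.3841947   0.23917862] [ 1.01 -0.7   1.31 -0.02 -0.03 -0.07]
(array([  0.4647,  -0.3541, -10.5566]), np.float64(0.029))
275 175
(array([  0.4649,  -0.3544, -10.4214]), np.float64(0.016))
277 106
(array([ 4.6500e-01, -3.5570e-01, -9.8375e+00,  9.7000e-03]), np.float64(0.009))
```

View pics/hb.png

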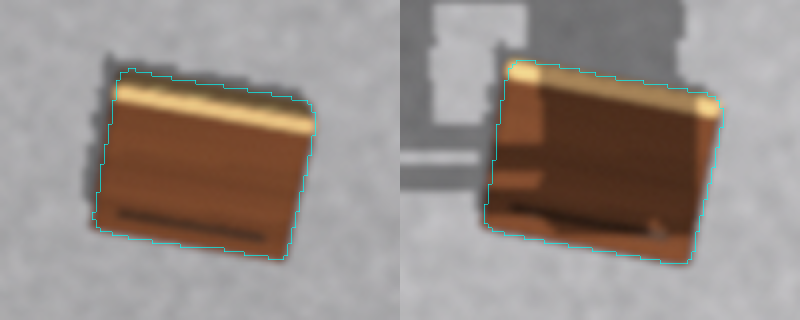

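The crops show half_b's dark top and pale upper edge, with its lower corners clear at v2 px (298,232),(346,240) and v3 px (298,163),(349,172). I'll triangulate those for height.

```bash
python3 - <<'E'
from h import *
a,b=[pickle.load(open(k+'.pkl','rb')) for k in('v2','v3')]
P=[v['camera_matrix']@np.c_[v['R'],v['t']] for v in (a,b)]
A=np.array([[298.2,232.2],[346.5,240],[304,198],[353,207]]).T;B=np.array([[298.2,163],[349.5,171.8],[304.5,121.7],[356.5,132.5]]).T
X=cv2.triangulatePoints(*P,A,B); print((X[:3]/X[3]).T.round(4))
x=(X[:3]/X[3]).T; e=x[1]-x[0]; print(np.linalg.norm(e),np.degrees(np.arctan2(e[1],e[0])))
print([ray(b,q,.02).round(4).tolist() for q in B.T])
E
```

```text
[[ 0.4315 -0.3728  0.0175]
 [ 0.4908 -0.3829  0.0182]
 [ 0.4401 -0.326   0.0275]
 [ 0.497  -0.3375  0.0256]]
0.06019413408804266 -9.634833855576382
[[0.4319, -0.3723, 0.02], [0.4907, -0.3825, 0.02], [0.4399, -0.3264, 0.02], [0.4975, -0.338, 0.02]]
```

In the tool's units: 0.15 m / 0.6 = 0.25, 0.08 m / 0.6 = 0.1333, 10.4 degrees / 180 = 0.0578.

Request:
play_rows([
  [[0.0167, 0.0017, 0.0667, 0, 0, 0.0194], [0.0333, 0.005, 0.1333, 0, 0, 0.0389], [0.05, 0.0058, 0.2, 0, 0, 0.0578], [0.05, 0.0058, 0.25, 0, 0, 0.0578], [0.05, 0.0058, 0.25, 0, 0, 0.0578], [0.05, 0.0058, 0.25, 0, 0, 0.0578]],
])

```text
time_s: 5.57
position: [0.4648, -0.3536, 0.0886]
tcp_rot: [[0.176, 0.984, -0.002], [0.984, -0.176, 0.003], [0.002, -0.003, -1.0]]
force: [0.5, -0.2, 0.6]
opening: 0.998
grasp_force: 0.0
```

```bash
python3 - <<'E'
from h import *
s=bot.read_state(); print(np.array(s['position']).round(4),np.array(s['tcp_rot']).round(3).tolist())
dx=np.array([.465,-.3545,.021])-s['position']; print('tool delta',(np.array(s['tcp_rot']).T@dx).round(4))
E
```

```text
[ 0.4648 -0.3536  0.0886] [[0.176, 0.984, -0.002], [0.984, -0.176, 0.003], [0.002, -0.003, -1.0]]
tool delta [-0.001   0.0006  0.0676]
```

Request:
play_rows([
  [[0, 0, 0.05, 0, 0, 0], [-0.0017, 0, 0.0917, 0, 0, 0], [-0.0017, 0, 0.1117, 0, 0, 0], [-0.0017, 0, 0.1117, 0, 0, 0], [-0.0017, 0, 0.1117, 0, 0, 0]],
])

```text
time_s: 5.98
position: [0.4658, -0.3569, 0.024]
tcp_rot: [[0.177, 0.984, 0.002], [0.984, -0.177, -0.002], [-0.001, 0.002, -1.0]]
force: [0.5, 0.3, 0.9]
opening: 0.999
grasp_force: 0.0
```

Request:
play_rows([
  [[0, 0, 0, 0, 0, 0], [0, 0, 0, 0, 0, 0], [0, 0, 0, 0, 0, 0], [0, 0, 0, 0, 0, 0], [0, 0, 0, 0, 0, 0], [0, 0, 0, 0, 0, 0]],
], fingers=0.05)

```text
time_s: 6.48
position: [0.4651, -0.3561, 0.0232]
tcp_rot: [[0.177, 0.984, 0.0], [0.984, -0.177, -0.0], [-0.0, 0.0, -1.0]]
force: [-1.7, -0.2, 4.5]
opening: 0.708
grasp_force: 30.0
```

In the tool's units: 0.18 m / 0.6 = 0.3, -0.07 m / 0.6 = -0.1167, -6 degrees / 180 = -0.0333.

Request:
play_rows([
  [[0, 0, -0.05, 0, 0, 0], [0, 0, -0.1167, 0, 0, 0], [0, 0, -0.1667, 0, 0, 0], [0.0583, 0.0167, -0.1667, 0, 0, -0.0056], [0.1167, 0.0333, -0.1667, 0, 0, -0.0111], [0.1833, 0.0533, -0.1667, 0, 0, -0.0194], [0.25, 0.0733, -0.1667, 0, 0, -0.0278], [0.3, 0.0883, -0.1667, 0, 0, -0.0333]],
])

```text
time_s: 7.15
position: [0.5496, -0.1853, 0.1225]
tcp_rot: [[0.072, 0.997, -0.0], [0.997, -0.072, 0.001], [0.001, -0.0, -1.0]]
force: [0.1, -0.1, -1.4]
opening: 0.71
grasp_force: 30.0
```

In the tool's units: 0.1 m / 0.6 = 0.1667, 0.07 m / 0.6 = 0.1167, -2.7 degrees / 180 = -0.015.

Request:
play_rows([
  [[0.0583, 0.0167, 0, 0, 0, -0.0056], [0.1167, 0.0333, 0, 0, 0, -0.0111], [0.1667, 0.0317, 0, 0, 0, -0.015], [0.1667, 0.0317, 0, 0, 0, -0.015], [0.1667, 0.0317, 0, 0, 0, -0.015], [0.1667, 0.0317, 0, 0, 0, -0.015]],
])

```text
time_s: 7.65
position: [0.5753, -0.0901, 0.1224]
tcp_rot: [[0.026, 1.0, -0.0], [1.0, -0.026, -0.0], [-0.0, -0.0, -1.0]]
force: [0.3, -0.2, -0.1]
opening: 0.711
grasp_force: 30.0
```

```bash
python3 - <<'E'
from h import *
d=snap('v4'); s=d['s']; print(np.array(s['position']).round(4),np.array(s['tcp_rot']).round(3).tolist(),s['opening'],s['qvel'])
cv2.imwrite('pics/w4.png',d['frame'][:,:,::-1])
m=near(d,'o_half_a',(.599,-.038),tol=.04)
print(fit([(d,m)],(.599,-.038,0),LID,(0,.02)) if m is not None else 'none')
E
```

```text
[ 0.5754 -0.0908  0.1225] [[0.027, 1.0, 0.0], [1.0, -0.027, -0.0], [-0.0, 0.0, -1.0]] 0.7103063796457211 [-1.00967727 -0.0346698  -0.22359935  0.14889583  0.13962191  0.17794283]
(array([ 0.5991, -0.038 , -0.8502]), np.float64(0.014))
```

View pics/w4.png

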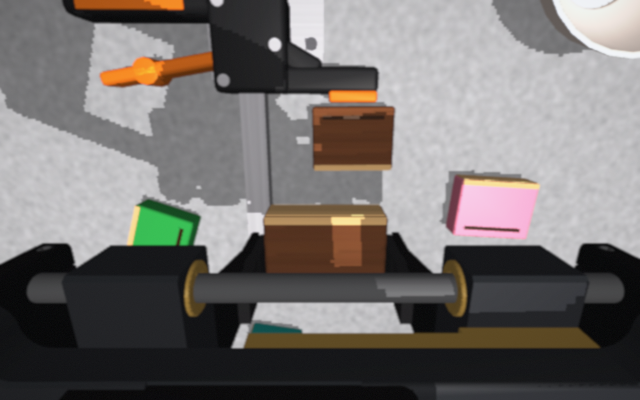

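The picture shows half_a at px (353,137), the near pad at (352,96), and held half_b's pale edge at rows 207–224, centred at column 326, so it needs about +22 mm in x. The half_a fit (0.599,-0.038) agrees across views.

In the tool's units: 0.075 m / 0.6 = 0.125, 0.0225 m / 0.6 = 0.0375.

Request:
play_rows([
  [[-0.0033, 0.0375, 0, 0, 0, 0], [-0.0033, 0.0375, 0, 0, 0, 0], [-0.0033, 0.0375, 0.05, 0, 0, 0], [-0.0033, 0.0375, 0.0917, 0, 0, 0], [-0.0033, 0.0375, 0.125, 0, 0, 0], [-0.0033, 0.0375, 0.125, 0, 0, 0]],
])

```text
time_s: 8.4
position: [0.5943, -0.0921, 0.0437]
tcp_rot: [[0.027, 1.0, -0.008], [1.0, -0.027, 0.003], [0.002, -0.008, -1.0]]
force: [-0.7, 1.6, -0.8]
opening: 0.709
grasp_force: 30.0
```

Request:
play_rows([
  [[0, 0, 0.02, 0, 0, 0], [0, 0, 0.0333, 0, 0, 0], [0, 0, 0.0383, 0, 0, 0], [0, 0, 0.0383, 0, 0, 0], [0, 0, 0.0383, 0, 0, 0]],
])

```text
time_s: 8.82
position: [0.5982, -0.0926, 0.0251]
tcp_rot: [[0.026, 1.0, 0.001], [1.0, -0.026, -0.0], [-0.0, 0.001, -1.0]]
force: [0.2, -0.3, -1.2]
opening: 0.711
grasp_force: 30.0
```

In the tool's units: 0.0018 m / 0.6 = 0.003.

Request:
play_rows([
  [[0, 0, 0.003, 0, 0, 0], [0, 0, 0.003, 0, 0, 0], [0, 0, 0.003, 0, 0, 0]],
])

```text
time_s: 9.07
position: [0.5982, -0.0925, 0.0233]
tcp_rot: [[0.026, 1.0, 0.001], [1.0, -0.026, -0.0], [-0.0, 0.001, -1.0]]
force: [0.5, -0.0, 0.2]
opening: 0.708
grasp_force: 30.0
```

Request:
play_rows([
  [[0, 0, 0, 0, 0, 0], [0, 0, 0, 0, 0, 0], [0, 0, 0, 0, 0, 0], [0, 0, 0, 0, 0, 0]],
], fingers=0.076)

```text
time_s: 9.4
position: [0.5979, -0.0925, 0.0229]
tcp_rot: [[0.026, 1.0, 0.0], [1.0, -0.026, -0.0], [-0.0, 0.0, -1.0]]
force: [0.1, 0.5, -0.3]
opening: 0.854
grasp_force: 0.0
```

In the tool's units: -0.2 m / 0.6 = -0.3333, -0.16 m / 0.6 = -0.2667.

Request:
play_rows([
  [[0, 0, -0.0333, 0, 0, 0], [0, 0, -0.0833, 0, 0, 0], [0, 0, -0.15, 0, 0, 0], [0, 0, -0.2167, 0, 0, 0], [-0.05, 0, -0.2667, 0, 0, 0], [-0.0667, 0, -0.3333, 0, 0, 0], [-0.0667, 0, -0.3333, 0, 0, 0], [-0.0667, 0, -0.3333, 0, 0, 0]],
])

```text
time_s: 10.07
position: [0.5983, -0.1338, 0.226]
tcp_rot: [[0.028, 1.0, 0.007], [1.0, -0.028, -0.003], [-0.002, 0.007, -1.0]]
force: [0.7, 0.4, -1.3]
opening: 0.876
grasp_force: 0.0
```

```bash
python3 - <<'E'
from h import *
d=snap('v5'); s=d['s']; print(s['time_s'],np.array(s['position']).round(4),np.array(s['tcp_rot']).round(3).tolist())
cv2.imwrite('pics/w5.png',d['frame'][:,:,::-1])
for xy in ((.599,-.038),(.598,-.092)):
    m=near(d,'o_half_a',xy,tol=.025); print(fit([(d,m)],(*xy,0),LID,(0,.02)) if m is not None else 'none')
for k in('o_trigger','o_far_pad'):
  for o in d[k]:
    y,x=np.nonzero(o['pixels']); r=cv2.minAreaRect(np.c_[x,y].astype(np.float32)); print(k,o['confidence'],np.round(cv2.boxPoints(r)).tolist())
E
```

```text
10.1167 [ 0.5967 -0.1326  0.2236] [[0.027, 1.0, 0.001], [1.0, -0.027, -0.0], [-0.0, 0.001, -1.0]]
(array([ 0.5996, -0.0386, -1.4644]), np.float64(0.006))
(array([ 0.5996, -0.0906, -1.0866]), np.float64(0.018))
o_trigger 0.85 [[136.0, 25.0], [216.0, 19.0], [219.0, 44.0], [138.0, 51.0]]
o_far_pad 0.64 [[303.0, 171.0], [335.0, 171.0], [335.0, 189.0], [303.0, 189.0]]
```

View pics/w5.png

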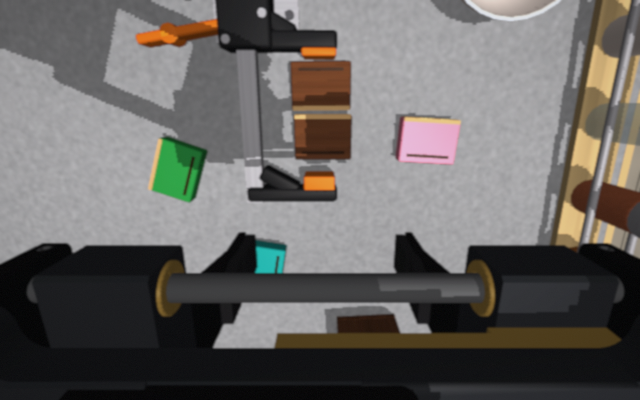

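Both halves are in the jaws: half_a at (321,83), half_b at (322,135), with a small gap and ends aligned. The far pad is at (319,181). Next I'll measure the grip and trigger.

```bash
python3 - <<'E'
from h import *
V={k:pickle.load(open(k+'.pkl','rb')) for k in('v1','v4','v5')}
for k,v,p in [('swell v1',V['v1'],(315,46)),('swell v4',V['v4'],(146,71)),('swell v5',V['v5'],(174,35))]: print(k,ray(v,p,.03).round(4))
P=[V[k]['camera_matrix']@np.c_[V[k]['R'],V[k]['t']] for k in('v1','v4')]
X=cv2.triangulatePoints(P[0],P[1],np.array([[315.],[46]]),np.array([[146.],[71]])); print('tri',(X[:3]/X[3]).T.round(4))
# near pad front edge & far pad
for o in V['v5']['o_far_pad']: 
    y,x=np.nonzero(o['pixels']); print('far pad', ray(V['v5'],(x.mean(),y.min()),.033).round(4))
print('near pad front', ray(V['v5'],(319,57),.018).round(4), ray(V['v5'],(319,47),.033).round(4), ray(V['v4'],(353,100),.02).round(4))
t=pickle.load(open('top.pkl','rb'))
for n,p in [('grip tip bk(crop175,430)',(261+175/4,125+430/4)),('swell front(crop 255,422)',(261+255/4,125+422/4)),('swell c',(261+243/4,125+424/4)),('grip front',(261+197/4,125+430/4))]: print(n,ray(t,p,.032).round(4))
E
```

```text
swell v1 [0.4545 0.0119 0.03  ]
swell v4 [0.4558 0.0129 0.03  ]
swell v5 [0.4602 0.0108 0.03  ]
tri [[0.4544 0.0127 0.0272]]
far pad [ 0.5942 -0.125   0.033 ]
near pad front [ 0.5981 -0.0109  0.018 ] [ 0.5985 -0.0039  0.033 ] [ 0.5991 -0.0099  0.02  ]
grip tip bk(crop175,430) [0.45   0.0622 0.032 ]
swell front(crop 255,422) [ 0.4554 -0.0006  0.032 ]
swell c [0.4539 0.0089 0.032 ]
grip front [0.4498 0.045  0.032 ]
```

Clamp origin comes to about (0.5275, 0.0276) with yaw -1.65°. That puts the trigger face near (0.455,0.005) and the grip back near (0.457,0.068), consistent with the bar line and the views.

In the tool's units: 0.168 m / 0.6 = 0.28, 0.147 m / 0.6 = 0.245, -6.5 degrees / 180 = -0.0361.

Request:
play_rows([
  [[0.035, -0.03, 0, 0, 0, -0.0361], [0.07, -0.06, 0, 0, 0, -0.0722], [0.105, -0.09, 0, 0, 0, -0.1083], [0.14, -0.12, 0, 0, 0, -0.1444], [0.175, -0.15, 0.0167, 0, 0, -0.1806], [0.21, -0.18, 0.0333, 0, 0, -0.2167], [0.245, -0.21, 0.05, 0, 0, -0.2528], [0.28, -0.24, 0.0667, 0, 0, -0.2889]],
], fingers=0.087)

```text
time_s: 10.98
position: [0.4554, 0.0407, 0.1814]
tcp_rot: [[-0.775, 0.632, -0.002], [0.632, 0.775, 0.0], [0.002, -0.001, -1.0]]
force: [0.1, 0.6, -0.7]
opening: 1.0
grasp_force: 0.0
```

In the tool's units: 0.11 m / 0.6 = 0.1833, 0.1 m / 0.6 = 0.1667, -38 degrees / 180 = -0.2111.

Request:
play_rows([
  [[0, 0, 0.0333, 0, 0, -0.0361], [0, 0, 0.0667, 0, 0, -0.0722], [0, 0, 0.1, 0, 0, -0.1083], [0, 0, 0.1333, 0, 0, -0.1444], [0, 0, 0.1667, 0, 0, -0.1806], [0, 0, 0.1833, 0, 0, -0.2111], [0, 0, 0.1833, 0, 0, -0.2111], [0, 0, 0.1833, 0, 0, -0.2111]],
])

```text
time_s: 11.65
position: [0.4562, 0.0397, 0.0716]
tcp_rot: [[-1.0, 0.028, -0.003], [0.028, 1.0, 0.001], [0.003, 0.0, -1.0]]
force: [0.1, 0.1, -0.2]
opening: 1.002
grasp_force: 0.0
```

```bash
python3 - <<'E'
from h import *
s=bot.read_state(); print(np.array(s['position']).round(4),np.array(s['tcp_rot']).round(3).tolist(),np.round(s['joint_positions'],1))
dx=np.array([.4557,.0397,.022])-s['position']; print('tool delta',(np.array(s['tcp_rot']).T@dx).round(4))
E
```

```text
[0.4562 0.0397 0.0716] [[-1.0, 0.028, -0.003], [0.028, 1.0, 0.001], [0.003, 0.0, -1.0]] [ -9.1  35.3 113.5   0.   31.4 -97.4]
tool delta [ 0.0003 -0.0001  0.0496]
```

In the tool's units: 0.049 m / 0.6 = 0.0817, 0.042 m / 0.6 = 0.07.

Request:
play_rows([
  [[0, 0, 0.025, 0, 0, 0], [0, 0, 0.05, 0, 0, 0], [0, 0, 0.07, 0, 0, 0], [0, 0, 0.0817, 0, 0, 0], [0, 0, 0.0817, 0, 0, 0], [0, 0, 0.0817, 0, 0, 0]],
])

```text
time_s: 12.15
position: [0.4573, 0.0393, 0.024]
tcp_rot: [[-1.0, 0.027, 0.0], [0.027, 1.0, -0.0], [-0.0, 0.0, -1.0]]
force: [-0.7, 0.2, -0.1]
opening: 1.001
grasp_force: 0.0
```

Request:
play_rows([
  [[0, 0, 0, 0, 0, 0], [0, 0, 0, 0, 0, 0], [0, 0, 0, 0, 0, 0], [0, 0, 0, 0, 0, 0], [0, 0, 0, 0, 0, 0]],
], fingers=0.06)

```text
time_s: 12.57
position: [0.4567, 0.039, 0.0241]
tcp_rot: [[-1.0, 0.026, -0.001], [0.026, 1.0, -0.0], [0.001, -0.0, -1.0]]
force: [-2.0, -4.8, 3.4]
opening: 0.732
grasp_force: 2.9
```

In the tool's units: 0.0075 m / 0.6 = 0.0125, 0.006 m / 0.6 = 0.01.

Request:
play_rows([
  [[0, 0.0033, 0, 0, 0, 0], [0, 0.0067, 0, 0, 0, 0], [0, 0.01, 0, 0, 0, 0], [0, 0.0125, 0, 0, 0, 0], [0, 0.0125, 0, 0, 0, 0], [0, 0.0125, 0, 0, 0, 0]],
], fingers=0.038)

```text
time_s: 13.07
position: [0.4549, 0.0466, 0.0239]
tcp_rot: [[-1.0, 0.026, -0.005], [0.026, 1.0, 0.0], [0.005, -0.0, -1.0]]
force: [-3.9, -4.8, 4.9]
opening: 0.452
grasp_force: 30.0
```

In the tool's units: -0.0075 m / 0.6 = -0.0125, -0.006 m / 0.6 = -0.01.

Request:
play_rows([
  [[0, -0.005, 0, 0, 0, 0], [0, -0.01, 0, 0, 0, 0], [0, -0.0125, 0, 0, 0, 0], [0, -0.0125, 0, 0, 0, 0], [0, -0.0125, 0, 0, 0, 0], [0, -0.0125, 0, 0, 0, 0]],
], fingers=0.078)

```text
time_s: 13.57
position: [0.4581, 0.039, 0.0238]
tcp_rot: [[-1.0, 0.027, 0.002], [0.027, 1.0, -0.0], [-0.002, -0.0, -1.0]]
force: [1.1, -0.9, -0.4]
opening: 0.821
grasp_force: 0.4
```

In the tool's units: 0.0075 m / 0.6 = 0.0125, 0.002 m / 0.6 = 0.0033.

Request:
play_rows([
  [[0, 0.0033, 0, 0, 0, 0], [0, 0.0067, 0, 0, 0, 0], [0, 0.01, 0, 0, 0, 0], [0, 0.0125, 0, 0, 0, 0], [0, 0.0125, 0, 0, 0, 0], [0, 0.0125, 0, 0, 0, 0]],
], fingers=0.038)

```text
time_s: 14.07
position: [0.4553, 0.0466, 0.0237]
tcp_rot: [[-1.0, 0.025, -0.004], [0.025, 1.0, -0.0], [0.004, -0.0, -1.0]]
force: [-5.6, -7.6, 2.0]
opening: 0.528
grasp_force: 4.0
```

In the tool's units: -0.0075 m / 0.6 = -0.0125, -0.006 m / 0.6 = -0.01.

Request:
play_rows([
  [[0, -0.005, 0, 0, 0, 0], [0, -0.01, 0, 0, 0, 0], [0, -0.0125, 0, 0, 0, 0], [0, -0.0125, 0, 0, 0, 0], [0, -0.0125, 0, 0, 0, 0], [0, -0.0125, 0, 0, 0, 0]],
], fingers=0.078)

```text
time_s: 14.57
position: [0.4582, 0.0394, 0.0239]
tcp_rot: [[-1.0, 0.026, 0.002], [0.026, 1.0, -0.0], [-0.002, -0.0, -1.0]]
force: [0.1, -0.5, -0.4]
opening: 0.863
grasp_force: 0.0
```

```bash
cat >> h.py <<'E'
def look(tag):
    d=imaging.capture('top'); f=d['frame']; u,v=proj(d,(.58,-.07,.02)).astype(int)
    a=cv2.resize(f[v-30:v+30,u-50:u+40],None,fx=8,fy=8,interpolation=cv2.INTER_CUBIC)
    cv2.imwrite(f'pics/{tag}.png',a[:,:,::-1])
    for o in finder.outline_of('top','half_a'):
        y,x=np.nonzero(o['pixels']); p=ray(d,(x.mean(),y.mean()),.02)
        if .5<p[0]<.66 and -.15<p[1]<.02: print('half',p.round(4),o['confidence'],fit([(d,o['pixels'])],(p[0],p[1],0),LID,(0,.02)))
    for o in finder.outline_of('top','far_pad'):
        y,x=np.nonzero(o['pixels']); print('far',ray(d,(x.mean(),y.mean()),.033).round(4),ray(d,(x.min(),y.mean()),.033).round(4))
E
python3 -c "
from h import *
look('t1')"
```

```text
half [ 0.598  -0.0432  0.02  ] 0.63 (array([ 0.5997, -0.0436, -4.7522]), np.float64(0.06))
half [ 0.5998 -0.094   0.02  ] 0.61 (array([ 0.6015, -0.0949, -2.8584]), np.float64(0.033))
far [ 0.5908 -0.1293  0.033 ] [ 0.5909 -0.1216  0.033 ]
```

In the tool's units: 0.0075 m / 0.6 = 0.0125, 0.006 m / 0.6 = 0.01.

Request:
play_rows([
  [[0, 0.0033, 0, 0, 0, 0], [0, 0.0067, 0, 0, 0, 0], [0, 0.01, 0, 0, 0, 0], [0, 0.0125, 0, 0, 0, 0], [0, 0.0125, 0, 0, 0, 0], [0, 0.0125, 0, 0, 0, 0], [0, 0.0125, 0, 0, 0, 0], [0, 0.0125, 0, 0, 0, 0]],
], fingers=0.038)

```text
time_s: 15.38
position: [0.4543, 0.0464, 0.0237]
tcp_rot: [[-1.0, 0.025, -0.006], [0.025, 1.0, -0.0], [0.006, -0.0, -1.0]]
force: [-4.7, -4.0, 3.0]
opening: 0.457
grasp_force: 14.3
```

In the tool's units: -0.0075 m / 0.6 = -0.0125, -0.006 m / 0.6 = -0.01.

Request:
play_rows([
  [[0, -0.005, 0, 0, 0, 0], [0, -0.01, 0, 0, 0, 0], [0, -0.0125, 0, 0, 0, 0], [0, -0.0125, 0, 0, 0, 0], [0, -0.0125, 0, 0, 0, 0], [0, -0.0125, 0, 0, 0, 0]],
], fingers=0.075)

```text
time_s: 15.88
position: [0.458, 0.0391, 0.0238]
tcp_rot: [[-1.0, 0.026, 0.002], [0.026, 1.0, -0.0], [-0.002, -0.0, -1.0]]
force: [-0.3, -0.2, -1.2]
opening: 0.807
grasp_force: 0.5
```

In the tool's units: 0.0075 m / 0.6 = 0.0125, 0.002 m / 0.6 = 0.0033.

Request:
play_rows([
  [[0, 0.0033, 0, 0, 0, 0], [0, 0.0067, 0, 0, 0, 0], [0, 0.01, 0, 0, 0, 0], [0, 0.0125, 0, 0, 0, 0], [0, 0.0125, 0, 0, 0, 0], [0, 0.0125, 0, 0, 0, 0], [0, 0.0125, 0, 0, 0, 0], [0, 0.0125, 0, 0, 0, 0]],
], fingers=0.038)

```text
time_s: 16.55
position: [0.4552, 0.0465, 0.0237]
tcp_rot: [[-1.0, 0.026, -0.005], [0.026, 1.0, -0.0], [0.005, -0.0, -1.0]]
force: [-3.9, -6.3, 1.6]
opening: 0.452
grasp_force: 29.9
```

In the tool's units: -0.0075 m / 0.6 = -0.0125, -0.006 m / 0.6 = -0.01.

Request:
play_rows([
  [[0, -0.005, 0, 0, 0, 0], [0, -0.01, 0, 0, 0, 0], [0, -0.0125, 0, 0, 0, 0], [0, -0.0125, 0, 0, 0, 0], [0, -0.0125, 0, 0, 0, 0], [0, -0.0125, 0, 0, 0, 0]],
], fingers=0.075)

```text
time_s: 17.05
position: [0.4585, 0.0391, 0.0239]
tcp_rot: [[-1.0, 0.026, 0.003], [0.026, 1.0, -0.0], [-0.003, -0.0, -1.0]]
force: [0.9, -0.6, 0.5]
opening: 0.809
grasp_force: 0.4
```

```bash
python3 -c "
from h import *
look('t2')"
```

```text
half [ 0.5987 -0.0393  0.02  ] 0.83 (array([ 0.6   , -0.0396, -4.2134]), np.float64(0.063))
half [ 0.5549 -0.0377  0.02  ] 0.65 (array([5.51400e-01, 1.88000e-02, 1.97184e+01]), np.float64(0.527))
half [ 0.5981 -0.0882  0.02  ] 0.63 (array([ 0.6002, -0.0887,  0.4916]), np.float64(0.049))
half [ 0.5494 -0.0984  0.02  ] 0.45 (array([  0.5506,  -0.1236, -20.008 ]), np.float64(0.396))
far [ 0.5938 -0.1203  0.033 ] [ 0.5939 -0.1121  0.033 ]
```

View pics/t2.png

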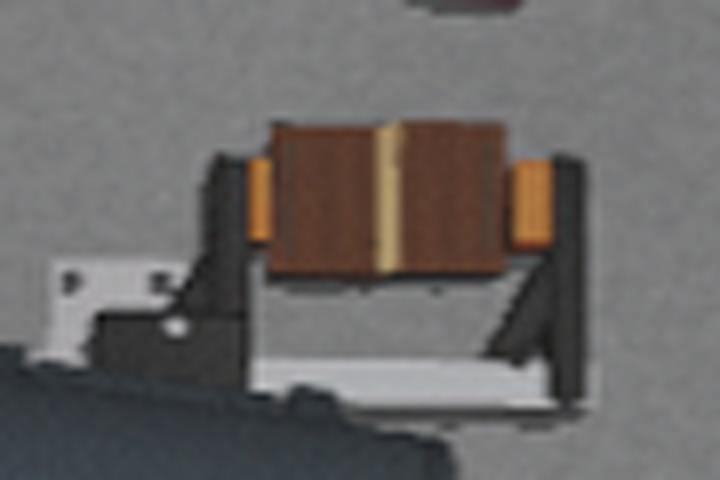

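The halves are aligned with flush ends and their pale edges meeting (px ~390,195); the far pad (532,203) is close. From here I squeeze in stages and watch the force.

In the tool's units: 0.003 m / 0.6 = 0.005, 0.002 m / 0.6 = 0.0033.

Request:
play_rows([
  [[0, 0.0017, 0, 0, 0, 0], [0, 0.0033, 0, 0, 0, 0], [0, 0.005, 0, 0, 0, 0], [0, 0.005, 0, 0, 0, 0], [0, 0.005, 0, 0, 0, 0], [0, 0.005, 0, 0, 0, 0]],
], fingers=0.05)

```text
time_s: 17.7
position: [0.4555, 0.0418, 0.0237]
tcp_rot: [[-1.0, 0.025, -0.004], [0.025, 1.0, -0.0], [0.004, -0.001, -1.0]]
force: [-3.8, -8.0, 2.3]
opening: 0.59
grasp_force: 3.9
```

Request:
play_rows([
  [[0, 0.0025, 0, 0, 0, 0], [0, 0.0033, 0, 0, 0, 0], [0, 0.0033, 0, 0, 0, 0], [0, 0.0033, 0, 0, 0, 0]],
], fingers=0.045)

```text
time_s: 18.03
position: [0.455, 0.0436, 0.0237]
tcp_rot: [[-1.0, 0.026, -0.005], [0.026, 1.0, -0.0], [0.005, -0.001, -1.0]]
force: [-4.8, -7.5, 2.4]
opening: 0.524
grasp_force: 7.4
```

Request:
play_rows([
  [[0, 0.0025, 0, 0, 0, 0], [0, 0.0042, 0, 0, 0, 0], [0, 0.0042, 0, 0, 0, 0], [0, 0.0042, 0, 0, 0, 0]],
], fingers=0.04)

```text
time_s: 18.37
position: [0.4549, 0.0461, 0.0237]
tcp_rot: [[-1.0, 0.026, -0.005], [0.026, 1.0, -0.0], [0.005, -0.001, -1.0]]
force: [-4.6, -8.2, 2.6]
opening: 0.464
grasp_force: 11.4
```

In the tool's units: -0.0075 m / 0.6 = -0.0125, -0.006 m / 0.6 = -0.01.

Request:
play_rows([
  [[0, -0.005, 0, 0, 0, 0], [0, -0.01, 0, 0, 0, 0], [0, -0.0125, 0, 0, 0, 0], [0, -0.0125, 0, 0, 0, 0], [0, -0.0125, 0, 0, 0, 0], [0, -0.0125, 0, 0, 0, 0]],
], fingers=0.075)

```text
time_s: 18.87
position: [0.4582, 0.0391, 0.0237]
tcp_rot: [[-1.0, 0.026, 0.002], [0.026, 1.0, -0.0], [-0.002, -0.0, -1.0]]
force: [1.2, -0.6, -0.9]
opening: 0.815
grasp_force: 0.5
```

In the tool's units: 0.003 m / 0.6 = 0.005, 0.002 m / 0.6 = 0.0033.

Request:
play_rows([
  [[0, 0.0017, 0, 0, 0, 0], [0, 0.0033, 0, 0, 0, 0], [0, 0.005, 0, 0, 0, 0], [0, 0.005, 0, 0, 0, 0], [0, 0.005, 0, 0, 0, 0], [0, 0.005, 0, 0, 0, 0]],
], fingers=0.05)

```text
time_s: 19.37
position: [0.456, 0.0406, 0.0236]
tcp_rot: [[-1.0, 0.024, -0.003], [0.024, 1.0, -0.002], [0.003, -0.002, -1.0]]
force: [-3.9, -12.7, 0.7]
opening: 0.585
grasp_force: 10.8
```

In the tool's units: 0.002 m / 0.6 = 0.0033, 0.0015 m / 0.6 = 0.0025.

Request:
play_rows([
  [[0, 0.0025, 0, 0, 0, 0], [0, 0.0033, 0, 0, 0, 0], [0, 0.0033, 0, 0, 0, 0], [0, 0.0033, 0, 0, 0, 0]],
], fingers=0.046)

```text
time_s: 19.7
position: [0.4557, 0.043, 0.0236]
tcp_rot: [[-1.0, 0.026, -0.004], [0.026, 1.0, -0.001], [0.004, -0.001, -1.0]]
force: [-4.5, -11.5, 0.4]
opening: 0.534
grasp_force: 14.6
```

In the tool's units: 0.0015 m / 0.6 = 0.0025.

Request:
play_rows([
  [[0, 0.0025, 0, 0, 0, 0], [0, 0.0025, 0, 0, 0, 0], [0, 0.0025, 0, 0, 0, 0], [0, 0.0025, 0, 0, 0, 0]],
], fingers=0.043)

```text
time_s: 20.03
position: [0.4554, 0.0446, 0.0236]
tcp_rot: [[-1.0, 0.026, -0.004], [0.026, 1.0, -0.001], [0.004, -0.001, -1.0]]
force: [-4.6, -12.1, 0.3]
opening: 0.497
grasp_force: 17.3
```

In the tool's units: 0.001 m / 0.6 = 0.0017.

Request:
play_rows([
  [[0, 0.0017, 0, 0, 0, 0], [0, 0.0017, 0, 0, 0, 0], [0, 0.0017, 0, 0, 0, 0], [0, 0.0017, 0, 0, 0, 0]],
], fingers=0.041)

```text
time_s: 20.37
position: [0.4554, 0.0456, 0.0236]
tcp_rot: [[-1.0, 0.026, -0.004], [0.026, 1.0, -0.001], [0.004, -0.001, -1.0]]
force: [-4.6, -11.8, 0.7]
opening: 0.478
grasp_force: 18.3
```

In the tool's units: -0.0065 m / 0.6 = -0.0108, -0.006 m / 0.6 = -0.01.

Request:
play_rows([
  [[0, -0.005, 0, 0, 0, 0], [0, -0.01, 0, 0, 0, 0], [0, -0.0108, 0, 0, 0, 0], [0, -0.0108, 0, 0, 0, 0], [0, -0.0108, 0, 0, 0, 0], [0, -0.0108, 0, 0, 0, 0]],
], fingers=0.075)

```text
time_s: 20.87
position: [0.4585, 0.0402, 0.0239]
tcp_rot: [[-1.0, 0.026, 0.003], [0.026, 1.0, -0.0], [-0.003, -0.0, -1.0]]
force: [0.3, -0.7, -0.0]
opening: 0.828
grasp_force: 0.4
```

Request:
play_rows([
  [[0, 0.0017, 0, 0, 0, 0], [0, 0.0033, 0, 0, 0, 0], [0, 0.0033, 0, 0, 0, 0], [0, 0.0033, 0, 0, 0, 0], [0, 0.0033, 0, 0, 0, 0], [0, 0.0033, 0, 0, 0, 0]],
], fingers=0.053)

```text
time_s: 21.37
position: [0.4566, 0.0412, 0.0238]
tcp_rot: [[-1.0, 0.025, -0.002], [0.025, 1.0, -0.001], [0.002, -0.001, -1.0]]
force: [-2.1, -12.1, 0.6]
opening: 0.617
grasp_force: 5.9
```

In the tool's units: 0.0015 m / 0.6 = 0.0025, 0.001 m / 0.6 = 0.0017.

Request:
play_rows([
  [[0, 0.0017, 0, 0, 0, 0], [0, 0.0025, 0, 0, 0, 0], [0, 0.0025, 0, 0, 0, 0], [0, 0.0025, 0, 0, 0, 0]],
], fingers=0.05)

```text
time_s: 21.7
position: [0.4563, 0.0416, 0.0237]
tcp_rot: [[-1.0, 0.024, -0.002], [0.024, 1.0, -0.002], [0.002, -0.002, -1.0]]
force: [-3.8, -18.7, 1.4]
opening: 0.58
grasp_force: 9.1
```

In the tool's units: 0.0005 m / 0.6 = 0.0008.

Request:
play_rows([
  [[0, 0.0008, 0, 0, 0, 0], [0, 0.0008, 0, 0, 0, 0], [0, 0.0008, 0, 0, 0, 0], [0, 0.0008, 0, 0, 0, 0]],
], fingers=0.048)

```text
time_s: 22.03
position: [0.4562, 0.0421, 0.0237]
tcp_rot: [[-1.0, 0.025, -0.003], [0.025, 1.0, -0.002], [0.003, -0.002, -1.0]]
force: [-4.4, -16.8, 1.4]
opening: 0.553
grasp_force: 14.0
```

In the tool's units: 0.0005 m / 0.6 = 0.0008.

Request:
play_rows([
  [[0, 0.0008, 0, 0, 0, 0], [0, 0.0008, 0, 0, 0, 0], [0, 0.0008, 0, 0, 0, 0], [0, 0.0008, 0, 0, 0, 0]],
], fingers=0.0467)

```text
time_s: 22.37
position: [0.4562, 0.0428, 0.0237]
tcp_rot: [[-1.0, 0.025, -0.003], [0.026, 1.0, -0.002], [0.003, -0.002, -1.0]]
force: [-4.8, -16.7, 1.1]
opening: 0.544
grasp_force: 15.6
```

In the tool's units: -0.004 m / 0.6 = -0.0067, -0.003 m / 0.6 = -0.005.

Request:
play_rows([
  [[0, -0.005, 0, 0, 0, 0], [0, -0.0067, 0, 0, 0, 0], [0, -0.0067, 0, 0, 0, 0], [0, -0.0067, 0, 0, 0, 0], [0, -0.0067, 0, 0, 0, 0], [0, -0.0067, 0, 0, 0, 0]],
], fingers=0.08)

```text
time_s: 22.87
position: [0.4581, 0.041, 0.0239]
tcp_rot: [[-1.0, 0.026, 0.002], [0.026, 1.0, -0.0], [-0.002, -0.0, -1.0]]
force: [-0.3, -0.5, -0.1]
opening: 0.879
grasp_force: 0.0
```

In the tool's units: 0.003 m / 0.6 = 0.005, 0.002 m / 0.6 = 0.0033.

Request:
play_rows([
  [[0, 0.0017, 0, 0, 0, 0], [0, 0.0033, 0, 0, 0, 0], [0, 0.005, 0, 0, 0, 0], [0, 0.005, 0, 0, 0, 0], [0, 0.005, 0, 0, 0, 0], [0, 0.005, 0, 0, 0, 0]],
], fingers=0.05)

```text
time_s: 23.37
position: [0.4554, 0.0409, 0.0236]
tcp_rot: [[-1.0, 0.022, -0.005], [0.022, 1.0, -0.003], [0.005, -0.003, -1.0]]
force: [-6.3, -24.8, 1.4]
opening: 0.606
grasp_force: 13.1
```

Request:
play_rows([
  [[0, 0, 0, 0, 0, 0], [0, 0, 0, 0, 0, 0], [0, 0, 0, 0, 0, 0]],
], fingers=0.0525)

```text
time_s: 23.62
position: [0.4554, 0.0408, 0.0236]
tcp_rot: [[-1.0, 0.023, -0.005], [0.023, 1.0, -0.003], [0.005, -0.003, -1.0]]
force: [-5.1, -24.3, 0.9]
opening: 0.607
grasp_force: 12.1
```

In the tool's units: -0.003 m / 0.6 = -0.005.

Request:
play_rows([
  [[0, -0.005, 0, 0, 0, 0], [0, -0.005, 0, 0, 0, 0], [0, -0.005, 0, 0, 0, 0], [0, -0.005, 0, 0, 0, 0], [0, -0.005, 0, 0, 0, 0], [0, -0.005, 0, 0, 0, 0]],
], fingers=0.08)

```text
time_s: 24.12
position: [0.457, 0.0412, 0.0237]
tcp_rot: [[-1.0, 0.027, -0.001], [0.027, 1.0, 0.0], [0.001, 0.0, -1.0]]
force: [-0.2, 0.8, -0.1]
opening: 0.9
grasp_force: 0.0
```

In the tool's units: 0.003 m / 0.6 = 0.005, 0.001 m / 0.6 = 0.0017.

Request:
play_rows([
  [[0, 0.0017, 0, 0, 0, 0], [0, 0.0033, 0, 0, 0, 0], [0, 0.005, 0, 0, 0, 0], [0, 0.005, 0, 0, 0, 0], [0, 0.005, 0, 0, 0, 0], [0, 0.005, 0, 0, 0, 0], [0, 0.005, 0, 0, 0, 0]],
], fingers=0.0525)

```text
time_s: 24.7
position: [0.4547, 0.0409, 0.0235]
tcp_rot: [[-1.0, 0.023, -0.006], [0.023, 1.0, -0.003], [0.006, -0.003, -1.0]]
force: [-6.9, -25.6, 1.7]
opening: 0.613
grasp_force: 13.0
```

The squeeze stops at the same place (about 25 N), so the lid is held firmly. I'll release, lift clear and check.

In the tool's units: -0.003 m / 0.6 = -0.005.

Request:
play_rows([
  [[0, -0.005, 0, 0, 0, 0], [0, -0.005, 0, 0, 0, 0], [0, -0.005, 0, 0, 0, 0], [0, -0.005, 0, 0, 0, 0], [0, -0.005, 0, 0, 0, 0], [0, -0.005, 0, 0, 0, 0]],
], fingers=0.087)

```text
time_s: 25.2
position: [0.4572, 0.0412, 0.0237]
tcp_rot: [[-1.0, 0.026, 0.0], [0.026, 1.0, 0.0], [-0.0, 0.0, -1.0]]
force: [-1.0, -0.5, -0.1]
opening: 0.959
grasp_force: 0.0
```

In the tool's units: -0.2 m / 0.6 = -0.3333, -0.17 m / 0.6 = -0.2833.

Request:
play_rows([
  [[0, 0, -0.0333, 0, 0, 0], [0, 0, -0.0833, 0, 0, 0], [0, 0, -0.15, 0, 0, 0], [0, 0, -0.2167, 0, 0, 0], [0, 0, -0.2833, 0, 0, 0], [0, 0.05, -0.3333, 0, 0, 0], [0, 0.05, -0.3333, 0, 0, 0], [0, 0.05, -0.3333, 0, 0, 0]],
])

```text
time_s: 25.87
position: [0.4588, 0.0721, 0.2256]
tcp_rot: [[-1.0, 0.023, 0.005], [0.023, 1.0, -0.0], [-0.005, -0.0, -1.0]]
force: [0.1, -0.9, -0.3]
opening: 1.005
grasp_force: 0.0
```

```bash
python3 -c "
from h import *
look('t3'); print(bot.read_state()['position'])"
```

```text
half [ 0.5994 -0.0879  0.02  ] 0.52 (array([ 0.6007, -0.0884, -0.7654]), np.float64(0.029))
half [ 0.5978 -0.0407  0.02  ] 0.51 (array([ 0.5999, -0.0412, -5.2424]), np.float64(0.061))
far [ 0.5938 -0.1185  0.033 ] [ 0.5939 -0.1121  0.033 ]
[0.45670528 0.07088243 0.22239912]
```

View pics/t3.png

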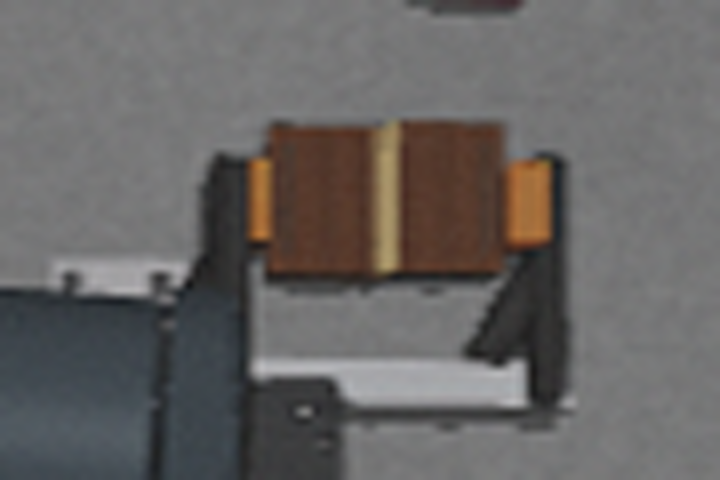

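The lid is closed and flush (crack at px 388,200), and the far jaw is pressed in against its pad (527,200). Handing in.

```bash
python3 -c "
from rig import bot
print(bot.hand_in())"
```

```text
the job is handed in; nothing more can be done
None
```

I laid half_b in the clamp beside half_a, squeezed the trigger until 25 N presses stopped at the same place, let go and handed the job in at about 26 s. The last picture shows the crack closed and the ends flush, but the hand-in gave no verdict and the pad force is only my estimate, about 36 N.

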